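# Turn the cart wheel until its valve is at the top

## Robot

A 7-joint arm with a two-finger parallel gripper is mounted at the origin on the work surface. World frame = base frame: x ahead of the robot, y to its left, z up, the work surface at z = 0. Lengths are in m, angles in rad, forces in N, time in s.
With the tool pointing down it reaches from about 0.4 to 0.85 m from the base axis. Payload 10.4 kg.
Tool frame: the origin (TCP) lies between the finger pads; the fingertips stand 11 mm ahead of it and the grasp point (between the pads) lies 8 mm behind it (r.tip_reach is the distance from the TCP to the fingertips, in m); x points along the fingers, z is the direction in which the jaws open and shut, and the axes are right-handed (so a half turn about x gives the same grasp; the last joint's range is limited). The gripper opens to 85 mm and grips with 20 to 120 N. Pads are 22 mm wide; open, the fingers measure 114 mm over their backs; the gripper's body (76 mm by 85 mm) begins 54 mm behind the grasp point. The pads swing forward as they close: fully open they stand 13 mm farther back than shut.
Start: joints at [-1.294, 0.332, -0.065, 1.46, 0.022, 1.35, -0.088], TCP at [0.185, 0.597, 0.214] pointing down, gripper open.
Joint ranges: [-2.6, 2.6], [-0.5, 2.12], [-1.47, 1.34], [0.16, 2.42], [-1.27, 4.41], [0.06, 2.06], [-2.6, 2.6]. Speed limits (rad/s): [2.22, 2.22, 2.79, 2.79, 3.14, 3.14, 3.14].

## Interface

Orientations are given as a unit quaternion [x, y, z, w].
In Python, from rig import r gives the robot as it stands.
- The arm moves only by the tool jog_arm, never from a script. Its argument "series" is a list that holds one entry, the list of rows, each a list of 7 numbers: the turn, a rotation vector about the tool's x, y, z in rad, then the shift along the tool's x, y, z in mm, then the opening, from 0 (shut) to 1 (fully open). In form: [[[rx, ry, rz, dx, dy, dz, claw], ...]]. A call has 1 to 20 rows; each row is the pose to reach, as a shift and turn from the pose commanded when the call began, along the tool's axes at that moment; what a row does not reach only later rows make up. A row lasts 1/12 s, in which the tool goes at most 41.7 mm and 7.16 degrees, less where a joint would pass 70% of its speed; a pose out of reach is approached as far as the arm can. A call with a gripper value outside its range is refused whole. The fingers move at their own pace and stop on an object; the grip force is fixed at half the most. Time passes only in rows, so rows that repeat a pose let the fingers close. It gives the time, the measured TCP pose, the force and the opening at its end, in the units of the state.
- r.get_state(): the state, without advancing time (a new reading comes with each control period).
- r.capture(name): name is "scene" or "top" or "wrist"; returns the picture (400x640x3 uint8, red, green, blue); there is no depth.
- r.camera_info(name): a dict with "fx", "fy", "cx", "cy" (pixels), "eye" and "rotation" of the camera in the world. Camera axes: x right, y down, z forward; pixel columns grow to the right and rows downward; lengths in m; the calibration is good to about 2 mm. A picture is of the moment at which its call begins: read the wrist's pose just before it. camera_info takes no time and is no camera call; for the wrist camera it gives the pose at the moment of the call.
- r.job_done(): hands the job in, once; it reports no verdict.
The state is a dict: "clock": time; "joints": joint angles; "dq": joint speeds; "tau": joint torques, N m; "tool_pos": TCP position; "eef_rot": TCP orientation; "ft_force": force on the tool from outside, world axes, zero at the start; "wrist_torque": the same for the moment, N m; "opening": opening from 0.0 (shut) to 1.0 (fully open).
Only numpy, scipy, OpenCV 4.12 (cv2) and the standard library are available. Lean on these libraries where they do the work, as an engineer would, in place of code of your own. Each camera call takes 0.05 s, during which the arm holds its last target. There are 200 camera calls.

## Task

Get the cart wheel on the tilted stand ready for pumping: push on its spokes with the fingertips, gently and without flicking it, until the valve stem is straight up at the very top of the wheel, then leave the wheel at rest and draw back. Touch neither the freshly painted tyre nor the valve stem, grip and lift nothing, and leave everything else on the table where it is.

Things in the scene. Friction and masses are not known exactly. Their poses are not given: they have to be found in the camera images.
- stand: Grey wheel stand fixed to the table: base plate 300 (x) x 420 (y) x 14 mm, two posts (24 x 18 mm, centred at y = +-190, x = -20, about 220 tall) carry a level crossbar in front of the wheel. Nothing stands behind the wheel but the plate under its lower part. Origin: centre of the plate's underside; z up; +x is level, away from the side that the wheel's face looks to.
- hub_centre (a point): Centre of the wheel (on its axle, mid-plane), 200 mm above the table; axes as stand. The wheel leans back 45 degrees: its face looks along (-0.707, 0, 0.707) in the stand's axes, so the top of the wheel is along (0.707, 0, 0.707) from here.
- wheel: The wheel, 300 mm across, origin at its centre. Turns either way without end; light friction (about 0.2 N m: 3 to 4 N on a spoke) and it stays where it is left. z = axle, out of the front face (to the robot and up); x points to the valve; positive turning is anticlockwise seen from the front. White hub 52 mm across, 36 thick; rim of inner radius 112 mm, 28 thick.
- bar_mid (a point): Middle of the steel crossbar, which runs along the stand's y across the wheel's front, over the hub: 14 mm wide up the slope, 10 mm thick, its outer face 33 mm in front of the wheel's mid-plane (the axle nut at the hub reaches 41 mm). A finger put through the wheel cannot pass it: the openings above and below it are separate, and the turn may need a second spoke.
- spoke_mid (a point): Middle of the spoke at +36 degrees from the valve, 69 mm from the wheel's centre. Five straight white spokes, 12 mm wide and 14 mm thick (centred on the mid-plane), run from the hub to the rim at 36, 108, 180, 252 and 324 degrees from the valve.
- tyre: Round purple tyre, freshly painted, on the rim: 32 mm thick, from 118 to 150 mm from the wheel's centre; must not be touched. Origin and axes as wheel.
- valve: Valve stem, black foot and brass tip, 15 mm thick, fixed to the rim midway between two spokes and pointing inward along the radius: from the rim to 86 mm from the wheel's centre; must not be touched. Origin and axes as wheel.
- valve_mid (a point): Point on the valve stem 100 mm from the wheel's centre; it is exactly at the top when it lies straight up the slope from hub_centre, at the stand's y = 0.
- mug: Light blue mug, 80 mm across, 85 tall, beside the stand; origin centre of underside. Leave alone.
- beaker: Clear plastic cup, 72 mm across, 85 tall, beside the stand; origin centre of underside. Leave alone.
- tape: Green roll of tape lying flat on the stand's plate under the lower rim, 56 mm across, 20 tall; origin centre of underside. Leave alone.
- brush: Paste brush about 170 mm long lying on the stand's plate behind the wheel, origin near its middle, x along it. Leave alone.
- spanner: Steel spanner 150 mm long lying beside the stand, origin near its middle, x along it. Leave alone.
- glue: White glue jar, 64 mm across, 80 tall, beside the stand; origin centre of underside. Leave alone.
- pump: Black hand pump with T handle, about 205 mm long, 32 mm thick, lying behind the stand; origin on its underside near the middle, x along it. Leave alone.

How it is judged:
On the way, in this order (a step that is already met when the one before it is completed fails the run):
1. the fingers push on the wheel (contact force between the fingers and wheel above 0.3 N), for 0.02 s.
2. the valve stem is at the top of the wheel (y of valve_mid in the frame of stand between -0.013 and 0.013 m and x of valve_mid in the frame of stand above 0.05 m), for 0.2 s.
At the end, for the whole second after the job is handed in: The valve stem is at the top of the wheel within about 7.5 degrees (its midpoint within 13 mm to either side of the stand's middle plane) and the wheel is at rest (all of step 2 and angular speed of wheel below 0.05 rad/s); the robot touches nothing.
It fails at once if the freshly painted tyre is touched (over 1 N) (contact force between any of the fingers, the arm and tyre above 1 N).
It fails at once if the valve stem is touched (over 1 N) (contact force between any of the fingers, the arm and valve above 1 N).
It fails at once if the wheel is gripped or pushed harder than 30 N (contact force between any of the fingers, the arm and wheel above 30 N).
It fails at once if the wheel is flicked round, faster than 3 rad/s (angular speed of wheel above 3 rad/s).
It fails at once if something else on the table is moved more than 15 mm (distance of any of mug, beaker, tape, brush, spanner, glue, pump from where it was at the start of the episode above 0.015 m).
It also fails if it takes over 64 s, if anything falls off the work surface, if the arm or the gripper's body presses on something with over 40 N, if the wrist force passes 120 N, or if a joint passes its speed limit or range.

## Working session

There is one attempt and no reset: what is moved stays moved. The work goes in short steps, Python scripts to look and compute and a tool call to move; the robot and the scene stay as the last step left them, time stands still between calls to the robot, and variables do not carry over. Pictures are saved under pics/ and viewed, about 8 in all and at most 12, crops included, and the job is handed in when it is done.

Besides the shell and the picture viewer there is one more tool, called by a JSON object that holds its "api" and its "payload", one argument or row to a line. jog_arm: Moves the arm, as the interface text tells. Its arguments: {"type":"object","properties":{"series":{"type":"array","items":{"type":"array","items":{"type":"array","items":{"type":"number"}}}}},"required":["series"]}

```bash
mkdir -p pics
python3 - <<'E'
from rig import r
import cv2
for n in("scene","top"):
    cv2.imwrite(f"pics/{n}0.png",r.capture(n)[:,:,::-1]); i=r.camera_info(n); print(n,i)
s=r.get_state();print(s)
E
```

```text
scene {'fx': 482.4856935031063, 'fy': 482.4856935031063, 'cx': 322.07515608880334, 'cy': 195.94326296153935, 'eye': array([1.60294306, 0.35258727, 0.90066018]), 'rotation': array([ 0.53346314,  0.70071767, -0.38314662, -0.2785866 ])}
top {'fx': 449.4539231973417, 'fy': 449.4539231973417, 'cx': 329.0245065109192, 'cy': 194.76462731713355, 'eye': array([0.30664652, 0.02987085, 1.55017536]), 'rotation': array([ 0.73155471, -0.6734049 ,  0.07077464, -0.07965242])}
{'clock': 0.1, 'joints': array([-1.29360678,  0.33281774, -0.06469191,  1.46085519,  0.02158669,
        1.34988515, -0.08846248]), 'dq': array([-1.17952147e-03,  8.56589361e-05,  2.01312394e-04, -8.30322353e-04,
       -8.12658055e-04, -7.00608622e-04, -4.62594027e-04]), 'tau': array([ 1.52142173e-03, -6.26745272e+01,  4.92140511e-02, -3.92428744e+01,
        1.63280085e-02,  7.18872048e-03, -2.43782364e-05]), 'tool_pos': array([0.18447383, 0.59678557, 0.21299084]), 'eef_rot': array([-0.42001905,  0.56940226,  0.41945974,  0.56869904]), 'ft_force': array([ 0.17363348, -0.0493652 , -0.61703688]), 'wrist_torque': array([-0.01482918, -0.01030464,  0.00929883]), 'opening': 1.0004876498513786}
```

View pics/scene0.png

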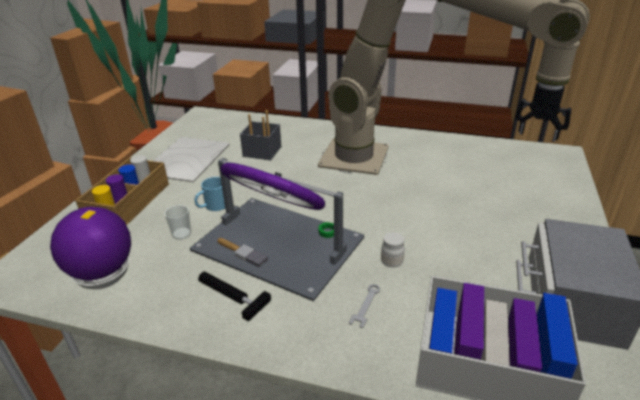

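View pics/top0.png

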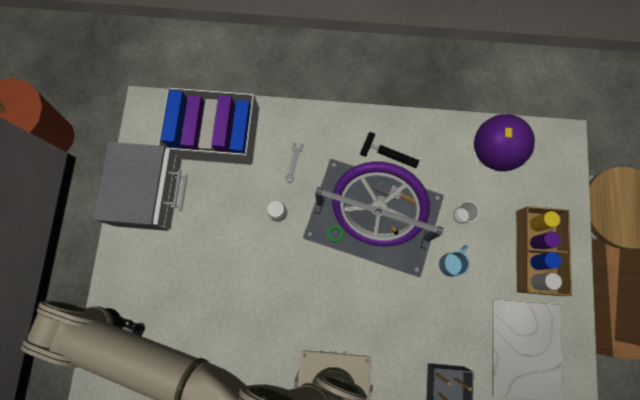

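```bash
cat > h.py <<'E'
import numpy as np,cv2
from scipy.spatial.transform import Rotation as R
from rig import r
def ray(n,uv):
    i=r.camera_info(n) if isinstance(n,str) else n
    d=np.array([(uv[0]-i['cx'])/i['fx'],(uv[1]-i['cy'])/i['fy'],1.])
    return i['eye'],R.from_quat(i['rotation']).apply(d)
def onplane(n,uv,p,nrm):
    e,d=ray(n,uv); return e+d*np.dot(np.asarray(p)-e,nrm)/np.dot(d,nrm)
def proj(n,P):
    i=r.camera_info(n) if isinstance(n,str) else n
    q=R.from_quat(i['rotation']).inv().apply(np.atleast_2d(P)-i['eye'])
    return np.c_[q[:,0]/q[:,2]*i['fx']+i['cx'],q[:,1]/q[:,2]*i['fy']+i['cy']]
E
python3 - <<'E'
from h import *
im=cv2.imread('pics/top0.png')
c=im[140:290,290:490]; 
cv2.imwrite('pics/crop.png',cv2.resize(c,(800,600),interpolation=cv2.INTER_CUBIC))
h=cv2.cvtColor(im,cv2.COLOR_BGR2HSV)
m=cv2.inRange(h,(130,90,30),(160,255,255)); m[:,:300]=0;m[:,450:]=0; m[:140]=0
cs,_=cv2.findContours(m,cv2.RETR_LIST,cv2.CHAIN_APPROX_NONE)
pts=np.vstack([x for x in cs if len(x)>10]);hull=cv2.convexHull(pts)
print(cv2.boundingRect(hull))
el=cv2.fitEllipse(hull);print(el)
for z in(.2,):print(onplane('top',el[0],[0,0,z],[0,0,1]))
E
```

```text
(332, 162, 98, 84)
((380.4040222167969, 203.5946807861328), (83.2049560546875, 98.16477966308594), 104.60566711425781)
[ 0.58329347 -0.09977057  0.2       ]
```

View pics/crop.png

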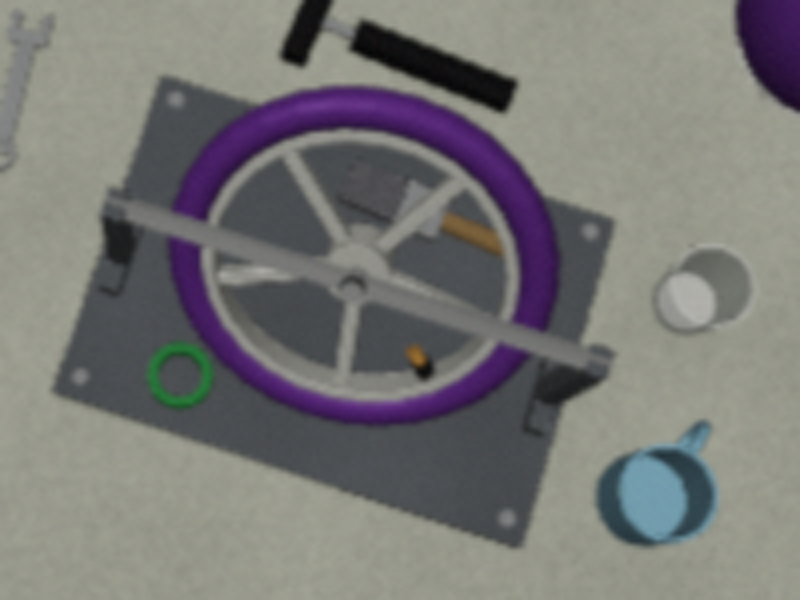

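```bash
cat >> h.py <<'E'
def frame(yaw,hub):
    S=R.from_euler('z',yaw).as_matrix(); a=np.sqrt(.5)
    up=S@[a,0,a]; n=S@[-a,0,a]; left=S@[0,1,0]   # left as seen from front (robot side): +y
    return S,up,n,left
def ang(P,hub,up,left):  # anticlockwise from top, seen from front
    d=np.asarray(P)-hub; return np.degrees(np.arctan2(d@left,d@up)),np.linalg.norm(d)
E
python3 - <<'E'
from h import *
f=lambda u,v:(290+u/4,140+v/4)
cr=[(160,77),(613,218),(522,547),(55,392)]
P=np.array([onplane('top',f(*c),[0,0,.014],[0,0,1]) for c in cr]);print(P.round(3))
ye=P[0]-P[1]+P[3]-P[2]; xe=P[0]-P[3]+P[1]-P[2]
print(np.linalg.norm(ye)/2,np.linalg.norm(xe)/2)
y1=np.arctan2(-ye[0],ye[1]);y2=np.arctan2(xe[1],xe[0]);yaw=(y1*420+y2*300)/720;print('yaw',y1,y2,yaw)
c=P.mean(0);print('plate c',c)
# tyre outline on wheel plane -> center, iterate
hub=np.array([.583,-.1,.2]);S,up,n,left=frame(yaw,hub)
im=cv2.imread('pics/top0.png');h=cv2.cvtColor(im,cv2.COLOR_BGR2HSV)
m=cv2.inRange(h,(130,90,30),(160,255,255)); m[:,:300]=0;m[:,450:]=0; m[:140]=0
k=np.argwhere(m)[:,::-1]
k=cv2.convexHull(k.astype(np.int32))[:,0]
for _ in range(4):
    # circle fit in plane
    Q=np.array([onplane('top',q,hub,n) for q in k]);A=np.c_[(Q-hub)@up,(Q-hub)@left]
    s=np.linalg.lstsq(np.c_[2*A,np.ones(len(A))],(A**2).sum(1),rcond=None)[0]
    hub=hub+up*s[0]+left*s[1]; hub=onplane('top',proj('top',hub)[0],[0,0,.2],[0,0,1])
    print(hub,np.sqrt(s[2]+s[0]**2+s[1]**2))
print('hub in stand',S.T@(hub-c))
nut=onplane('top',f(352,287),hub+n*.041,n);print('nut off',S.T@(nut-hub-n*.041))
for nm,uv in dict(vtip=(413,352),vfoot=(424,370),s1b=(343,380),s2b=(225,275),s3=(290,155),s4=(460,185)).items():
    print(nm,ang(onplane('top',f(*uv),hub,n),hub,up,left))
s=r.get_state();M=R.from_quat(s['eef_rot']).as_matrix();print(M.round(3));print('up n left',up,n,left)
E
```

```text
[[ 0.767  0.071  0.014]
 [ 0.672 -0.334  0.014]
 [ 0.382 -0.267  0.014]
 [ 0.48   0.137  0.014]]
0.4156566982838551 0.29613469885941895
yaw -0.2342320912957056 -0.2286904004964378 -0.23192305346267736
plate c [ 0.57528096 -0.0984258   0.014     ]
[ 0.57601893 -0.09664293  0.2       ] 0.15054641441115038
[ 0.57601893 -0.09664293  0.2       ] 0.14985568389387052
[ 0.57601893 -0.09664293  0.2       ] 0.14985568389387052
[ 0.57601893 -0.09664293  0.2       ] 0.14985568389387052
hub in stand [0.00030842 0.00190476 0.186     ]
nut off [ 0.00366756 -0.00015016  0.00366756]
vtip (np.float64(-134.5176623534692), np.float64(0.08953801256247035))
vfoot (np.float64(-134.6617746993913), np.float64(0.10808408956363304))
s1b (np.float64(-169.58560593616332), np.float64(0.11124787713331721))
s2b (np.float64(116.79315904613767), np.float64(0.10523434289411714))
s3 (np.float64(44.905518343230135), np.float64(0.10388502778059966))
s4 (np.float64(-29.410015376756228), np.float64(0.10608212268007448))
[[-0.    -0.955  0.295]
 [-0.001  0.295  0.955]
 [-1.    -0.    -0.001]]
up n left [ 0.68817483 -0.16252815  0.70710678] [-0.68817483  0.16252815  0.70710678] [0.22984951 0.97322618 0.        ]
```

```bash
cat >> h.py <<'E'
HUB=np.array([.576,-.0966,.2]);YAW=-.232
S,UP,N,LEFT=frame(YAW,HUB)
TF=np.c_[-N,-UP,LEFT]
def pos(th,rad,d): t=np.radians(th);return HUB+rad*(np.cos(t)*UP+np.sin(t)*LEFT)+d*N
def delta(P):
    s=r.get_state();M=R.from_quat(s['eef_rot'])
    print('turn',(M.inv()*R.from_matrix(TF)).as_rotvec().round(3),'shift mm',(M.inv().apply(np.asarray(P)-s['tool_pos'])*1000).round(1))
def where():
    s=r.get_state();d=s['tool_pos']-HUB
    sl,l,n=d@UP,d@LEFT,d@N
    print('t',round(s['clock'],2),'up %.1f left %.1f n %.1f mm'%(sl*1e3,l*1e3,n*1e3),'ang %.1f rad %.1f'%(np.degrees(np.arctan2(l,sl)),np.hypot(sl,l)*1e3),'F',s['ft_force'].round(1),'open',round(s['opening'],2),'j',s['joints'].round(2))
E
python3 - <<'E'
from h import *
print(r.tip_reach);delta(pos(-51,.075,.14));print(pos(-51,.075,.14))
E
```

```text
0.011
turn [-0.064 -0.028 -0.785] shift mm [-118.6 -517.3 -609.6]
[ 0.49873651 -0.13823669  0.3323697 ]
```

{"api": "jog_arm", "payload": {
  "series": [
    [[0, 0, 0, -120, 0, 0, 0], [0, 0, 0, -200, 0, 0, 0], [0, 0, 0, -200, 0, 0, 0], [0, 0, 0, -220, 0, 0, 0], [0, 0, 0, -220, 0, 0, 0], [0, 0, 0, -220, -40, -40, 0], [0, 0, 0, -220, -80, -80, 0], [0, 0, 0, -220, -120, -110, 0], [0, 0, 0, -220, -150, -140, 0], [0, 0, 0, -220, -180, -170, 0], [0, 0, 0, -220, -210, -200, 0], [0, 0, 0, -220, -240, -230, 0], [0, 0, 0, -220, -270, -260, 0], [0, 0, 0, -220, -300, -290, 0], [0, 0, 0, -220, -330, -320, 0], [0, 0, 0, -220, -360, -350, 0], [0, 0, 0, -220, -390, -380, 0], [0, 0, 0, -220, -420, -410, 0], [0, 0, 0, -220, -420, -440, 0], [0, 0, 0, -220, -420, -440, 0]]
  ]
}}

```text
clock: 1.77
tool_pos: [0.4563, 0.0486, 0.4335]
eef_rot: [-0.419, 0.57, 0.419, 0.57]
ft_force: [-0.8, -0.0, -0.2]
opening: 0.0
```

Run:
```python
from h import *
where();delta(pos(-51,.075,.14))
```

```text
t 1.77 up 59.1 left 113.8 n 271.1 mm ang 62.6 rad 128.2 F [-0.8 -0.  -0.2] open 0.0 j [-0.73 -0.09  0.48  1.47  0.04  1.76  1.02]
turn [-0.067 -0.029 -0.785] shift mm [ 101.2  -96.3 -165.6]
```

{"api": "jog_arm", "payload": {
  "series": [
    [[-0.007, -0.003, -0.08, 0, -10, -20, 0], [-0.014, -0.006, -0.16, 0, -20, -40, 0], [-0.021, -0.009, -0.24, 0, -30, -60, 0], [-0.028, -0.012, -0.32, 0, -40, -80, 0], [-0.035, -0.015, -0.4, 10, -50, -100, 0], [-0.042, -0.018, -0.48, 20, -60, -120, 0], [-0.049, -0.021, -0.56, 40, -70, -140, 0], [-0.056, -0.024, -0.64, 60, -80, -155, 0], [-0.062, -0.027, -0.72, 80, -90, -165, 0], [-0.067, -0.029, -0.785, 100, -96, -165, 0], [-0.067, -0.029, -0.785, 101, -96, -166, 0], [-0.067, -0.029, -0.785, 101, -96, -166, 0], [-0.067, -0.029, -0.785, 101, -96, -166, 0], [-0.067, -0.029, -0.785, 101, -96, -166, 0]]
  ]
}}

```text
clock: 2.93
tool_pos: [0.5061, -0.1372, 0.3308]
eef_rot: [-0.618, 0.344, 0.195, 0.68]
ft_force: [0.2, 1.9, -0.5]
opening: 0.004
```

Run:
```python
from h import *
where();delta(pos(-51,.075,.14));delta(pos(-51,.075,-.004))
i=r.camera_info('wrist');print(i['eye'])
im=r.capture('wrist')
for a in(-135,45,117,-171,-27,-99): print(a,proj(i,pos(a,.1,0)))
print(proj(i,pos(-51,.075,0)))
cv2.imwrite('pics/w1.png',im[:,:,::-1])
```

```text
t 2.93 up 51.0 left -55.5 n 133.9 mm ang -47.4 rad 75.4 F [ 0.2  1.9 -0.5] open 0.0 j [ 0.41 -0.5  -0.19  2.2  -0.12  0.65  1.61]
turn [ 0.002  0.002 -0.002] shift mm [-6.1  3.8 -2.7]
turn [ 0.002  0.002 -0.002] shift mm [137.9   3.5  -3.1]
[ 0.34847902 -0.10045349  0.39482019]
-135 [[302.47719449  34.36383547]]
45 [[462.76452913 207.40242392]]
117 [[501.82891656  69.09637026]]
-171 [[374.34866812  -5.92364231]]
-27 [[332.94313608 226.77981837]]
-99 [[269.48684077 107.31284105]]
[[318.67356676 181.72331134]]
```

View pics/w1.png

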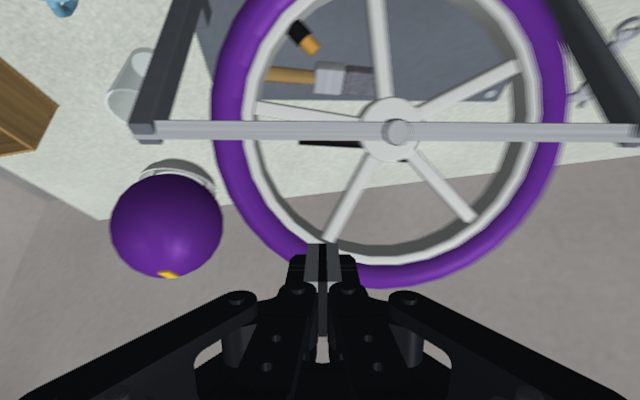

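{"api": "jog_arm", "payload": {
  "series": [
    [[0, 0, 0, 15, 3.5, -3, 0], [0, 0, 0, 30, 3.5, -3, 0], [0, 0, 0, 45, 3.5, -3, 0], [0, 0, 0, 60, 3.5, -3, 0], [0, 0, 0, 72, 3.5, -3, 0], [0, 0, 0, 84, 3.5, -3, 0], [0, 0, 0, 96, 3.5, -3, 0], [0, 0, 0, 105, 3.5, -3, 0], [0, 0, 0, 114, 3.5, -3, 0], [0, 0, 0, 122, 3.5, -3, 0], [0, 0, 0, 130, 3.5, -3, 0], [0, 0, 0, 138, 3.5, -3, 0], [0, 0, 0, 138, 3.5, -3, 0], [0, 0, 0, 138, 3.5, -3, 0]]
  ]
}}

```text
clock: 4.15
tool_pos: [0.5976, -0.1607, 0.2305]
eef_rot: [-0.617, 0.345, 0.196, 0.68]
ft_force: [0.5, -0.6, 0.5]
opening: -0.0
```

Run:
```python
from h import *
where();delta(pos(-51,.072,-.004))
for a in range(-51,56,6):
    s=r.get_state();M=R.from_quat(s['eef_rot']);print(a,((M.inv().apply(pos(a,.072,-.004)-s['tool_pos']))*1000).round(0))
```

```text
t 4.15 up 46.9 left -57.5 n -3.7 mm ang -50.8 rad 74.1 F [ 0.5 -0.6  0.5] open -0.0 j [ 0.45 -0.16 -0.26  2.18 -0.01  0.34  1.53]
turn [ 0.001  0.004 -0.005] shift mm [0.3 1.6 1.5]
-51 [0. 2. 2.]
-45 [ 0. -4.  7.]
-39 [ 0. -9. 12.]
-33 [  0. -14.  18.]
-27 [  0. -17.  25.]
-21 [  0. -20.  32.]
-15 [  0. -23.  39.]
-9 [  0. -24.  46.]
-3 [  0. -25.  54.]
3 [  0. -25.  61.]
9 [  0. -24.  69.]
15 [  0. -23.  76.]
21 [  1. -20.  83.]
27 [  1. -17.  90.]
33 [  1. -14.  97.]
39 [  1.  -9. 103.]
45 [  1.  -4. 108.]
51 [  1.   1. 113.]
```

{"api": "jog_arm", "payload": {
  "series": [
    [[0, 0, 0, 0, -1, 4, 0], [0, 0, 0, 0, -4, 7, 0], [0, 0, 0, 0, -7, 10, 0], [0, 0, 0, 0, -9, 12, 0], [0, 0, 0, 0, -11, 15, 0], [0, 0, 0, 0, -14, 18, 0], [0, 0, 0, 0, -16, 22, 0], [0, 0, 0, 0, -17, 25, 0], [0, 0, 0, 0, -19, 28, 0], [0, 0, 0, 0, -20, 32, 0], [0, 0, 0, 0, -22, 36, 0], [0, 0, 0, 0, -23, 39, 0], [0, 0, 0, 0, -24, 43, 0], [0, 0, 0, 0, -24, 46, 0], [0, 0, 0, 0, -25, 50, 0], [0, 0, 0, 0, -25, 54, 0], [0, 0, 0, 0, -25, 58, 0], [0, 0, 0, 0, -25, 58, 0]]
  ]
}}

```text
clock: 5.65
tool_pos: [0.6283, -0.1072, 0.2488]
eef_rot: [-0.617, 0.344, 0.196, 0.68]
ft_force: [-0.3, 0.6, 0.2]
opening: -0.002
```

Run:
```python
from h import *
where()
for a in range(0,60,6):
    s=r.get_state();M=R.from_quat(s['eef_rot']);print(a,((M.inv().apply(pos(a,.072,-.004)-s['tool_pos']))*1000).round(0))
cv2.imwrite('pics/t2.png',cv2.resize(r.capture('top')[140:290,290:490,::-1],(800,600),interpolation=cv2.INTER_CUBIC))
i=r.camera_info('wrist');cv2.imwrite('pics/w2.png',r.capture('wrist')[:,:,::-1])
```

```text
t 5.65 up 72.2 left 1.7 n -3.2 mm ang 1.4 rad 72.2 F [-0.3  0.6  0.2] open -0.0 j [ 0.5  -0.14 -0.44  2.11  0.21  0.39  1.22]
0 [ 1.  0. -2.]
6 [1. 1. 6.]
12 [ 1.  2. 13.]
18 [ 1.  4. 21.]
24 [ 1.  6. 28.]
30 [ 1. 10. 34.]
36 [ 1. 14. 41.]
42 [ 1. 19. 47.]
48 [ 1. 24. 52.]
54 [ 1. 30. 57.]
```

View pics/w2.png

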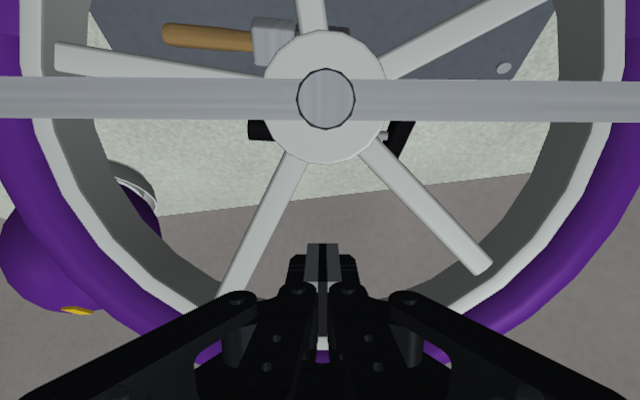

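Run:
```python
from h import *
i=r.camera_info('wrist')
for uv in [(220,290),(480,265),(405,73),(60,57),(310,15),(326,98)]: print(uv,ang(onplane(i,uv,HUB,N),HUB,UP,LEFT))
print(proj(i,pos(1.4,.0722,-.004+.011)),proj(i,HUB+.041*N))
```

```text
(220, 290) (np.float64(-28.62097160013276), np.float64(0.10747879110200131))
(480, 265) (np.float64(44.75429805913024), np.float64(0.11340927192067458))
(405, 73) (np.float64(105.35038417243378), np.float64(0.037577742196035976))
(60, 57) (np.float64(-98.33443176820836), np.float64(0.11149550401809544))
(310, 15) (np.float64(-172.26626343946933), np.float64(0.03265438103605846))
(326, 98) (np.float64(80.87709837934146), np.float64(0.0023441298689485667))
[[324.5018907  255.75130604]] [[320.713625   94.2631702]]
```

View pics/t2.png

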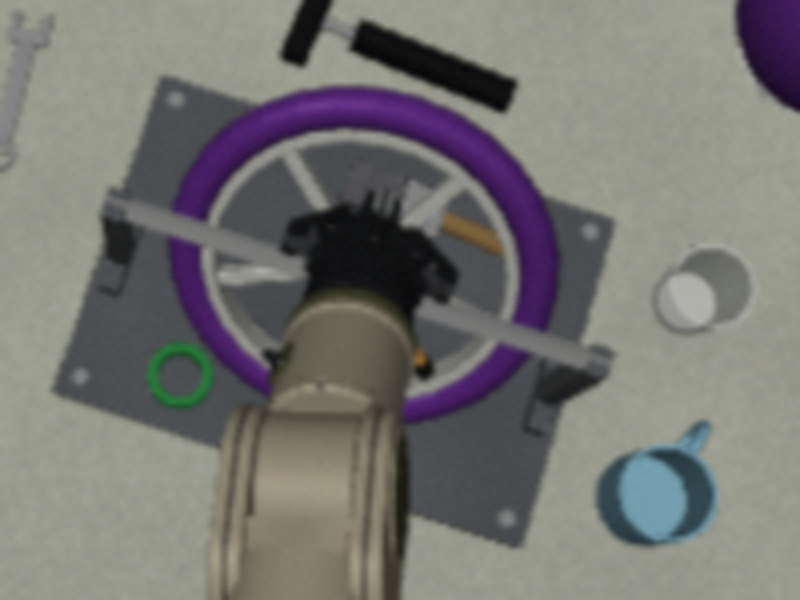

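Run:
```python
from h import *
i=r.camera_info('wrist');s=r.get_state();M=R.from_quat(s['eef_rot'])
C=R.from_quat(i['rotation'])
print('cam in tool',M.inv().apply(i['eye']-s['tool_pos']))
for sl in(.061,.072,.083):
  for uv in((323,243),(300,255)):
    P=onplane(i,uv,HUB+sl*UP,UP);print(sl,uv,'d %.4f left %.4f'%((P-HUB)@N,(P-HUB)@LEFT))
where()
```

```text
cam in tool [-1.59640284e-01  6.94632498e-02  2.07313757e-05]
0.061 (323, 243) d 0.0182 left 0.0010
0.061 (300, 255) d 0.0306 left -0.0083
0.072 (323, 243) d -0.0082 left 0.0011
0.072 (300, 255) d 0.0065 left -0.0099
0.083 (323, 243) d -0.0346 left 0.0013
0.083 (300, 255) d -0.0175 left -0.0115
t 5.75 up 72.1 left 0.7 n -3.3 mm ang 0.6 rad 72.1 F [-0.2  0.8 -0.4] open 0.0 j [ 0.5  -0.14 -0.44  2.11  0.2   0.39  1.22]
```

{"api": "jog_arm", "payload": {
  "series": [
    [[0, 0, 0, 5, 0, 5, 0], [0, 0, 0, 10, 0, 8, 0], [0, 0, 0, 15, 0, 8, 0], [0, 0, 0, 20, 0, 8, 0], [0, 0, 0, 20, 0, 8, 0]]
  ]
}}

```text
clock: 6.17
tool_pos: [0.6436, -0.1042, 0.2334]
eef_rot: [-0.617, 0.345, 0.196, 0.68]
ft_force: [-0.6, -0.7, -0.0]
opening: 0.001
```

Run:
```python
from h import *
where()
i=r.camera_info('scene');p=proj(i,pos(6,.072,.05))[0].astype(int);print(p)
im=r.capture('scene')[p[1]-60:p[1]+60,p[0]-80:p[0]+80,::-1]
cv2.imwrite('pics/s3.png',cv2.resize(im,(800,600),interpolation=cv2.INTER_CUBIC))
print((proj(i,[pos(6,.072,-.034),pos(6,.072,-.024),HUB])-p+[80,60])*5)
```

```text
t 6.17 up 71.4 left 8.2 n -24.1 mm ang 6.5 rad 71.8 F [-0.6 -0.7 -0. ] open 0.0 j [ 0.52 -0.08 -0.49  2.1   0.31  0.36  1.11]
[268 162]
[[347.65930689 451.31758686]
 [354.42998741 433.20213381]
 [421.16717446 422.577242  ]]
```

View pics/s3.png

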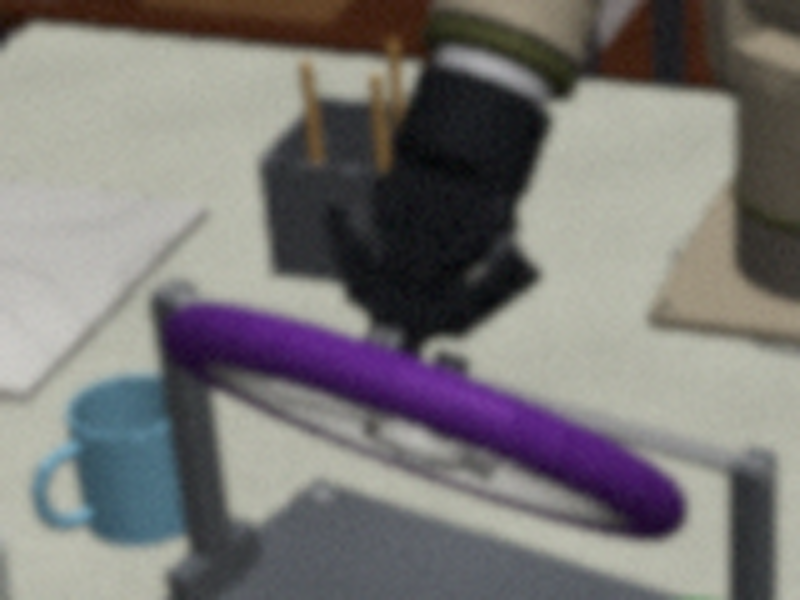

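{"api": "jog_arm", "payload": {
  "series": [
    [[0, 0, 0, 0, 0, 4, 0], [0, 0, 0, 0, 1, 8, 0], [0, 0, 0, 0, 2, 12, 0], [0, 0, 0, 0, 3, 16, 0], [0, 0, 0, 0, 4, 20, 0], [0, 0, 0, 0, 6, 24, 0], [0, 0, 0, 0, 9, 28, 0], [0, 0, 0, 0, 11, 32, 0], [0, 0, 0, 0, 13, 35, 0], [0, 0, 0, 0, 13, 35, 0]]
  ]
}}

```text
clock: 7.05
tool_pos: [0.6424, -0.0668, 0.2252]
eef_rot: [-0.617, 0.344, 0.196, 0.68]
ft_force: [-0.7, -0.0, 0.1]
opening: 0.0
```

```bash
cat >> h.py <<'E'
def spokes(rad=(.045,.06,.075,.09,.1),show=True):
    i=r.camera_info('wrist');im=r.capture('wrist');h=cv2.cvtColor(im,cv2.COLOR_RGB2HSV)
    a=np.arange(-180,180,1.);acc=np.zeros(len(a));cnt=np.zeros(len(a))
    for q in rad:
        p=proj(i,np.array([pos(t,q,.007) for t in a])).round().astype(int)
        ok=(p[:,0]>=0)&(p[:,0]<640)&(p[:,1]>=0)&(p[:,1]<400)
        v=np.zeros(len(a));v[ok]=[(h[y,x,2]>185)&(h[y,x,1]<40) for x,y in p[ok]]
        acc+=v;cnt+=ok
    f=np.where(cnt>=3,acc/np.maximum(cnt,1),0)
    on=f>.65;k=np.flatnonzero(on)
    runs=np.split(k,np.flatnonzero(np.diff(k)>1)+1) if len(k) else []
    print('white runs',[(a[x[0]],a[x[-1]]) for x in runs])
    return im
E
python3 - <<'E'
from h import *
where();im=spokes();cv2.imwrite('pics/w4.png',im[:,:,::-1])
E
```

```text
t 7.05 up 58.6 left 44.2 n -23.0 mm ang 37.0 rad 73.5 F [-0.7 -0.   0.1] open 0.0 j [ 0.52 -0.08 -0.57  2.11  0.47  0.38  0.89]
white runs []
```

View pics/w4.png

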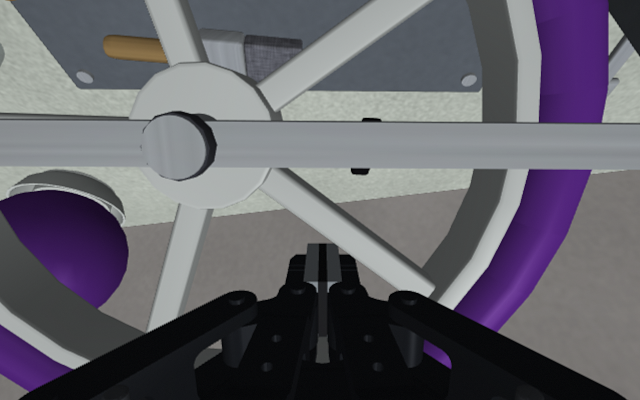

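Run:
```python
from h import *
i=r.camera_info('wrist')
for uv in [(432,288),(350,228),(162,320),(420,5),(185,35)]: print(uv,ang(onplane(i,uv,HUB,N),HUB,UP,LEFT),ang(onplane(i,uv,HUB+.007*N,N),HUB,UP,LEFT))
print('nut',proj(i,HUB+.041*N),'tcp',proj(i,r.get_state()['tool_pos']))
s=r.get_state();M=R.from_quat(s['eef_rot'])
for x in(-.03,-.01,.011):
  for y in(-.011,0,.011): print(x,y,proj(i,s['tool_pos']+M.apply([x,y,0])).round())
```

```text
(432, 288) (np.float64(53.54791864492248), np.float64(0.11580396724930314)) (np.float64(54.434769072999494), np.float64(0.11159949512696865))
(350, 228) (np.float64(54.174031313570936), np.float64(0.06884822285763832)) (np.float64(55.63773289960946), np.float64(0.06721678302489789))
(162, 320) (np.float64(-19.032019485711118), np.float64(0.08990992532077853)) (np.float64(-17.717758806543596), np.float64(0.08442583464472228))
(420, 5) (np.float64(119.36463025449989), np.float64(0.0905823065327816)) (np.float64(118.94508543359404), np.float64(0.08841180046981745))
(185, 35) (np.float64(-170.02185286403542), np.float64(0.03497664253819558)) (np.float64(-173.92150704754067), np.float64(0.034106927365455744))
nut [[163.83842653 142.08106186]] tcp [[322.26127196 246.98431866]]
-0.03 -0.011 [[322. 299.]]
-0.03 0 [[322. 276.]]
-0.03 0.011 [[322. 252.]]
-0.01 -0.011 [[322. 276.]]
-0.01 0 [[322. 255.]]
-0.01 0.011 [[322. 234.]]
0.011 -0.011 [[322. 258.]]
0.011 0 [[322. 239.]]
0.011 0.011 [[322. 219.]]
```

{"api": "jog_arm", "payload": {
  "series": [
    [[0, 0, 0, 0, 0, -4, 0], [0, 0, 0, -10, 0, -6, 0], [0, 0, 0, -22, 0, -6, 0], [0, 0, 0, -35, 0, -8, 0], [0, 0, 0, -37, -10, -22, 0], [0, 0, 0, -37, -10, -36, 0], [0, 0, 0, -37, -10, -50, 0], [0, 0, 0, -37, -5, -64, 0], [0, 0, 0, -37, 0, -78, 0], [0, 0, 0, -37, 5, -92, 0], [0, 0, 0, -37, 6, -94, 0], [0, 0, 0, -30, 6, -94, 0], [0, 0, 0, -22, 6, -94, 0], [0, 0, 0, -14, 6, -94, 0], [0, 0, 0, -6, 6, -94, 0], [0, 0, 0, 0, 6, -94, 0], [0, 0, 0, 0, 6, -94, 0], [0, 0, 0, 0, 6, -94, 0]]
  ]
}}

```text
clock: 8.6
tool_pos: [0.6172, -0.1579, 0.2203]
eef_rot: [-0.617, 0.345, 0.197, 0.68]
ft_force: [-0.7, -0.1, 0.6]
opening: -0.0
```

```bash
cat >> h.py <<'E'
def arc(a0,a1,st,rad=.072,d=-.023):
    s=r.get_state();M=R.from_quat(s['eef_rot'])
    for a in np.arange(a0,a1+st/2,st):print(a,(M.inv().apply(pos(a,rad,d)-s['tool_pos'])*1000).round(0))
E
python3 - <<'E'
from h import *
where();arc(-44,56,5)
E
```

```text
t 8.6 up 52.7 left -50.2 n -24.0 mm ang -43.6 rad 72.7 F [-0.7 -0.1  0.6] open -0.0 j [ 0.43 -0.11 -0.27  2.16  0.07  0.31  1.43]
-44.0 [-1.  1.  0.]
-39.0 [-1. -3.  5.]
-34.0 [-1. -7. 10.]
-29.0 [ -1. -10.  15.]
-24.0 [ -1. -13.  21.]
-19.0 [ -1. -15.  27.]
-14.0 [ -1. -17.  33.]
-9.0 [ -1. -19.  39.]
-4.0 [ -1. -19.  45.]
1.0 [ -1. -19.  51.]
6.0 [ -1. -19.  58.]
11.0 [ -1. -18.  64.]
16.0 [ -1. -17.  70.]
21.0 [ -1. -15.  76.]
26.0 [ -1. -12.  82.]
31.0 [-1. -9. 87.]
36.0 [-1. -6. 92.]
41.0 [-1. -2. 97.]
46.0 [ -1.   2. 102.]
51.0 [ -0.   7. 106.]
56.0 [ -0.  12. 110.]
```

{"api": "jog_arm", "payload": {
  "series": [
    [[0, 0, 0, 0, -3, 5, 0], [0, 0, 0, 0, -7, 10, 0], [0, 0, 0, 0, -10, 15, 0], [0, 0, 0, 0, -13, 21, 0], [0, 0, 0, 0, -15, 27, 0], [0, 0, 0, 0, -17, 33, 0], [0, 0, 0, 0, -19, 39, 0], [0, 0, 0, 0, -19, 45, 0], [0, 0, 0, 0, -19, 51, 0], [0, 0, 0, 0, -19, 58, 0], [0, 0, 0, 0, -18, 64, 0], [0, 0, 0, 0, -17, 70, 0], [0, 0, 0, 0, -15, 76, 0], [0, 0, 0, 0, -12, 82, 0], [0, 0, 0, 0, -9, 87, 0], [0, 0, 0, 0, -6, 92, 0], [0, 0, 0, 0, -2, 97, 0], [0, 0, 0, 0, 2, 102, 0], [0, 0, 0, 0, 5, 104, 0], [0, 0, 0, 0, 5, 104, 0]]
  ]
}}

```text
clock: 10.27
tool_pos: [0.6369, -0.0555, 0.2176]
eef_rot: [-0.617, 0.344, 0.196, 0.68]
ft_force: [1.1, 0.3, -0.0]
opening: -0.004
```

Run:
```python
from h import *
where()
# measure with relative threshold
i=r.camera_info('wrist');im=r.capture('wrist');h=cv2.cvtColor(im,cv2.COLOR_RGB2HSV)
cv2.imwrite('pics/w5.png',im[:,:,::-1])
for q in(.06,.075,.09):
    a=np.arange(-180,180,4.);p=proj(i,np.array([pos(t,q,.007) for t in a])).round().astype(int)
    print(q,[(int(t),int(h[y,x,2]),int(h[y,x,1])) for t,(x,y) in zip(a,p) if 0<=x<640 and 0<=y<400 and h[y,x,2]>135 and h[y,x,1]<25])
```

```text
t 10.27 up 47.7 left 54.0 n -22.8 mm ang 48.5 rad 72.0 F [ 1.1  0.3 -0. ] open -0.0 j [ 0.44 -0.08 -0.53  2.14  0.54  0.38  0.8 ]
0.06 [(-156, 178, 7), (-152, 179, 7), (-128, 183, 13), (-124, 186, 11), (-120, 188, 12), (-116, 181, 13), (-112, 183, 11), (-108, 179, 11), (-104, 184, 12), (-100, 192, 12), (-96, 180, 13), (-92, 160, 14), (-88, 155, 13), (-84, 156, 15), (-80, 157, 15), (-76, 164, 12), (-8, 185, 7), (-4, 185, 6), (0, 165, 8), (60, 185, 7), (64, 191, 7), (68, 186, 7), (76, 168, 18), (80, 163, 16), (84, 163, 14), (88, 159, 14), (96, 191, 12), (100, 189, 12), (104, 193, 11), (108, 191, 11), (128, 160, 6), (132, 186, 7), (136, 181, 6)]
0.075 [(-132, 136, 11), (-76, 187, 7), (64, 193, 5), (68, 149, 7), (80, 165, 17), (84, 161, 14), (88, 159, 14), (96, 195, 12), (100, 195, 12), (104, 190, 11), (132, 186, 7), (136, 180, 6)]
0.09 [(64, 195, 5), (72, 136, 11), (80, 141, 4), (84, 160, 16), (88, 161, 16), (92, 145, 11), (96, 188, 11), (100, 187, 12), (104, 189, 12)]
```

View pics/w5.png

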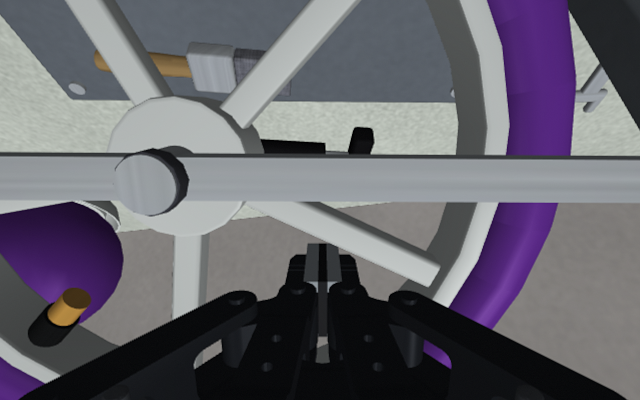

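{"api": "jog_arm", "payload": {
  "series": [
    [[0, 0, 0, 0, -4, -4, 0], [0, 0, 0, -15, -4, -5, 0], [0, 0, 0, -30, -4, -5, 0], [0, 0, 0, -50, -4, -5, 0], [0, 0, 0, -70, -4, -5, 0], [0, 0, 0, -95, -4, -5, 0], [0, 0, 0, -95, 0, -10, 0], [0, 0, 0, -95, 20, -20, 0], [0, 0, 0, -95, 40, -30, 0], [0, 0, 0, -95, 60, -40, 0], [0, 0, 0, -95, 80, -50, 0], [0, 0, 0, -95, 100, -56, 0], [0, 0, 0, -95, 120, -58, 0], [0, 0, 0, -95, 120, -58, 0], [0, 0, 0, -95, 120, -58, 0]]
  ]
}}

```text
clock: 11.57
tool_pos: [0.4923, -0.0806, 0.208]
eef_rot: [-0.614, 0.351, 0.2, 0.678]
ft_force: [-0.1, -0.5, 0.5]
opening: -0.001
```

Run:
```python
from h import *
where();delta(pos(183,.072,-.023))
```

```text
t 11.57 up -54.6 left -3.7 n 65.9 mm ang -176.1 rad 54.7 F [-0.1 -0.5  0.5] open -0.0 j [ 0.64 -0.5  -0.56  2.42 -0.3   0.41  1.61]
turn [ 0.    -0.    -0.021] shift mm [89.2 15.5 -0. ]
```

{"api": "jog_arm", "payload": {
  "series": [
    [[0, 0, 0, 12, 3, 0, 0], [0, 0, -0.005, 24, 5, 0, 0], [0, 0, -0.01, 36, 8, 0, 0], [0, 0, -0.015, 48, 10, 0, 0], [0, 0, -0.02, 60, 10, 0, 0], [0, 0, -0.02, 72, 10, 0, 0], [0, 0, -0.02, 80, 10, 0, 0], [0, 0, -0.02, 89, 10, 0, 0], [0, 0, -0.02, 89, 10, 0, 0], [0, 0, -0.02, 89, 10, 0, 0]]
  ]
}}

```text
clock: 12.4
tool_pos: [0.5454, -0.0917, 0.1373]
eef_rot: [-0.617, 0.344, 0.195, 0.68]
ft_force: [-1.4, -0.2, 0.9]
opening: 0.001
```

Run:
```python
from h import *
where();delta(pos(183,.067,-.023));arc(180,234,4,.067)
```

```text
t 12.4 up -66.2 left -2.2 n -22.5 mm ang -178.1 rad 66.2 F [-1.4 -0.2  0.9] open 0.0 j [ 1.22 -0.29 -1.11  2.39 -0.85  0.15  2.15]
turn [ 0.001  0.003 -0.001] shift mm [ 0.5  0.7 -1.3]
180.0 [1. 1. 2.]
184.0 [ 0.  1. -2.]
188.0 [ 0.  0. -7.]
192.0 [  0.  -1. -12.]
196.0 [  0.  -2. -16.]
200.0 [  0.  -3. -21.]
204.0 [  0.  -5. -25.]
208.0 [  0.  -7. -29.]
212.0 [  0.  -9. -33.]
216.0 [  0. -12. -37.]
220.0 [  0. -15. -41.]
224.0 [  0. -18. -44.]
228.0 [  0. -21. -48.]
232.0 [  0. -25. -51.]
```

{"api": "jog_arm", "payload": {
  "series": [
    [[0, 0, 0, 0, 1, -2, 0], [0, 0, 0, 0, 1, -4, 0], [0, 0, 0, 0, 0, -7, 0], [0, 0, 0, 0, 0, -9, 0], [0, 0, 0, 0, -1, -12, 0], [0, 0, 0, 0, -2, -14, 0], [0, 0, 0, 0, -2, -16, 0], [0, 0, 0, 0, -3, -18, 0], [0, 0, 0, 0, -3, -21, 0], [0, 0, 0, 0, -4, -23, 0], [0, 0, 0, 0, -5, -25, 0], [0, 0, 0, 0, -6, -27, 0], [0, 0, 0, 0, -7, -29, 0], [0, 0, 0, 0, -8, -31, 0], [0, 0, 0, 0, -9, -33, 0], [0, 0, 0, 0, -10, -35, 0], [0, 0, 0, 0, -12, -37, 0], [0, 0, 0, 0, -15, -41, 0], [0, 0, 0, 0, -15, -41, 0]]
  ]
}}

```text
clock: 13.98
tool_pos: [0.5467, -0.1355, 0.1486]
eef_rot: [-0.618, 0.344, 0.193, 0.68]
ft_force: [0.1, -0.1, 0.4]
opening: 0.002
```

```bash
cat >> h.py <<'E'
def brass():
    for n in('top','wrist'):
        i=r.camera_info(n);im=r.capture(n);h=cv2.cvtColor(im,cv2.COLOR_RGB2HSV)
        m=cv2.inRange(h,(8,120,90),(26,255,255))
        k,l,st,c=cv2.connectedComponentsWithStats(m)
        for j in range(1,k):
            if st[j,4]<4: continue
            a,q=ang(onplane(i,c[j],HUB,N),HUB,UP,LEFT)
            if .07<q<.125: print(n,'brass',c[j].round(1),st[j,4],'ang %.1f r %.3f'%(a,q))
    return im
E
python3 - <<'E'
from h import *
where();cv2.imwrite('pics/w6.png',brass()[:,:,::-1]);arc(220,242,2,.067)
E
```

```text
t 13.98 up -50.2 left -44.6 n -22.5 mm ang -138.4 rad 67.1 F [ 0.1 -0.1  0.4] open 0.0 j [ 1.17 -0.23 -0.96  2.37 -0.84  0.17  2.27]
top brass [394.9 184.3] 9 ang -14.3 r 0.091
top brass [412.1 200.7] 7 ang -58.9 r 0.102
wrist brass [299.2 172.8] 6 ang -149.9 r 0.107
220.0 [0. 1. 1.]
222.0 [ 0. -1. -0.]
224.0 [ 0. -2. -2.]
226.0 [ 0. -4. -4.]
228.0 [ 0. -6. -5.]
230.0 [ 0. -8. -7.]
232.0 [ 0. -9. -8.]
234.0 [  0. -11. -10.]
236.0 [  0. -13. -11.]
238.0 [  0. -15. -12.]
240.0 [  0. -17. -14.]
242.0 [  0. -19. -15.]
```

{"api": "jog_arm", "payload": {
  "series": [
    [[0, 0, 0, 0, -2, -2, 0], [0, 0, 0, 0, -4, -4, 0], [0, 0, 0, 0, -6, -5, 0], [0, 0, 0, 0, -8, -7, 0], [0, 0, 0, 0, -9, -8, 0], [0, 0, 0, 0, -10, -9, 0], [0, 0, 0, 0, -10, -9, 0]]
  ]
}}

```text
clock: 14.67
tool_pos: [0.5514, -0.1449, 0.1552]
eef_rot: [-0.618, 0.344, 0.194, 0.68]
ft_force: [0.8, 1.5, -0.9]
opening: 0.002
```

Run:
```python
from h import *
where();im=brass();im=r.capture('top')
cv2.imwrite('pics/t7.png',cv2.resize(im[140:290,290:490,::-1],(800,600),interpolation=cv2.INTER_CUBIC));print(((proj('top',pos(0,.1,0))-[290,140])*4).round())
```

```text
t 14.67 up -40.7 left -52.6 n -22.6 mm ang -127.7 rad 66.6 F [ 0.8  1.5 -0.9] open 0.0 j [ 1.19 -0.22 -0.95  2.35 -0.83  0.19  2.27]
top brass [389.9 182.1] 8 ang -4.1 r 0.091
top brass [409.3 198.8] 33 ang -54.0 r 0.095
wrist brass [302.8 159.3] 35 ang -145.7 r 0.107
[[395. 155.]]
```

View pics/t7.png

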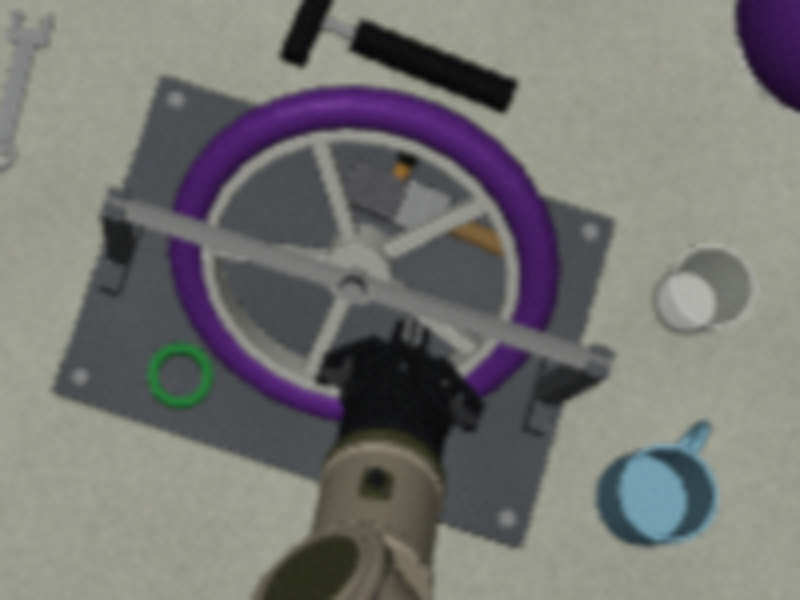

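Run:
```python
from h import *
f=lambda u,v:(290+u/4,140+v/4)
for uv in[(320,145),(485,205),(403,168),(407,157),(313,370)]:print(uv,ang(onplane('top',f(*uv),HUB,N),HUB,UP,LEFT))
```

```text
(320, 145) (np.float64(31.305561957659624), np.float64(0.10464109277175494))
(485, 205) (np.float64(-41.99465981134836), np.float64(0.11118950610871628))
(403, 168) (np.float64(-5.454369053521376), np.float64(0.09220650440299973))
(407, 157) (np.float64(-4.966674820509903), np.float64(0.10199310315777595))
(313, 370) (np.float64(177.41768407925338), np.float64(0.10916542158820326))
```

{"api": "jog_arm", "payload": {
  "series": [
    [[0, 0, 0, 0, -2, -1, 0], [0, 0, 0, 0, -3, -2, 0], [0, 0, 0, 0, -4, -3, 0], [0, 0, 0, 0, -5, -3.5, 0], [0, 0, 0, 0, -5, -3.5, 0], [0, 0, 0, 0, -5, -3.5, 0]]
  ]
}}

```text
clock: 15.32
tool_pos: [0.554, -0.1491, 0.1587]
eef_rot: [-0.618, 0.344, 0.194, 0.68]
ft_force: [0.2, 1.0, -0.4]
opening: -0.001
```

Run:
```python
from h import *
where();brass()
```

```text
t 15.32 up -35.8 left -56.1 n -22.6 mm ang -122.5 rad 66.6 F [ 0.2  1.  -0.4] open -0.0 j [ 1.2  -0.22 -0.95  2.34 -0.82  0.2   2.27]
top brass [387.5 181.6] 11 ang 0.4 r 0.090
top brass [408.2 198.2] 42 ang -52.2 r 0.093
wrist brass [298.2 154.2] 25 ang -142.5 r 0.108
wrist brass [311.8 151.9] 8 ang -145.1 r 0.106
```

{"api": "jog_arm", "payload": {
  "series": [
    [[0, 0, 0, 0, 4, 3, 0], [0, 0, 0, 0, 8, 6, 0], [0, 0, 0, -12, 8, 6, 0], [0, 0, 0, -24, 8, 6, 0], [0, 0, 0, -36, 8, 6, 0], [0, 0, 0, -50, 8, 6, 0], [0, 0, 0, -65, 8, 6, 0], [0, 0, 0, -80, 8, 6, 0], [0, 0, 0, -95, 8, 6, 0], [0, 0, 0, -110, 0, 6, 0], [0, 0, 0, -125, -10, 6, 0], [0, 0, 0, -140, -20, 6, 0], [0, 0, 0, -140, -20, 6, 0], [0, 0, 0, -140, -20, 6, 0], [0, 0, 0, -140, -20, 6, 0]]
  ]
}}

```text
clock: 16.67
tool_pos: [0.4935, -0.1279, 0.2643]
eef_rot: [-0.616, 0.346, 0.198, 0.679]
ft_force: [-0.2, -0.1, 0.1]
opening: 0.001
```

Run:
```python
from h import *
where();brass();im=r.capture('top')
cv2.imwrite('pics/t8.png',cv2.resize(im[140:290,290:490,::-1],(800,600),interpolation=cv2.INTER_CUBIC))
print(abs(r.get_state()['dq']).max())
```

```text
t 16.67 up -6.2 left -49.5 n 97.1 mm ang -97.1 rad 49.8 F [-0.2 -0.1  0.1] open 0.0 j [ 0.46 -0.5  -0.26  2.33 -0.18  0.52  1.64]
top brass [387.5 181.6] 11 ang 0.4 r 0.090
top brass [408.1 198.1] 43 ang -52.0 r 0.093
wrist brass [277.2 117.2] 18 ang -129.3 r 0.107
wrist brass [297.7 117.5] 45 ang -134.9 r 0.095
wrist brass [291. 129.] 7 ang -129.2 r 0.094
0.006279250772113919
```

View pics/t8.png

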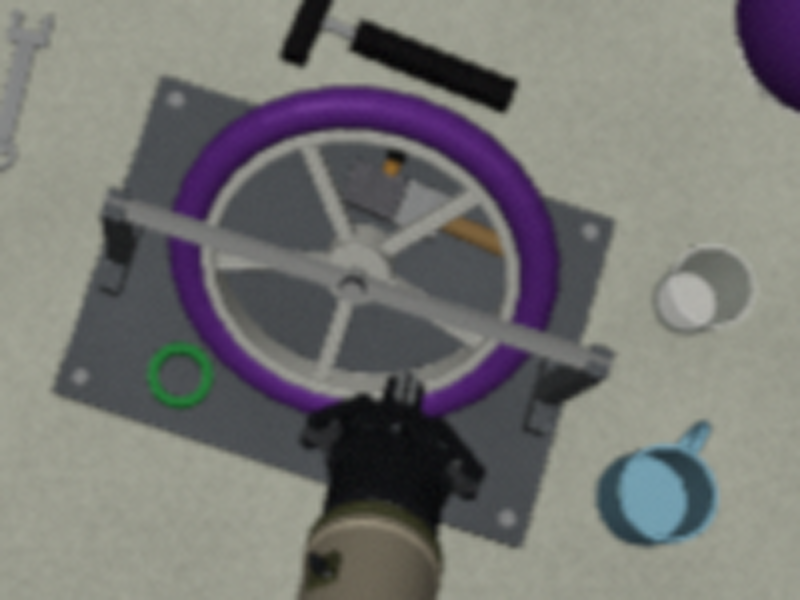

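Run:
```python
from rig import r
print(r.job_done())
```

```text
the job is handed in; nothing more can be done
None
```

The valve stem is at the top of the wheel, and I handed the job in at about 16.7 s; no verdict was reported. I turned the wheel about 135° anticlockwise with shut fingers: two pushes in the opening above the bar, then one below it in three small steps. Then I backed off the spoke and drew clear.

- **Valve position:** the last top view put it about 0.4° from the top, against the 7.5° allowed. The reading was the same before and after I drew back, so the wheel stayed at rest.
- **Clearances:** the fingers ended about 100 mm in front of the wheel's mid-plane, with wrist force near zero. In the top view nothing else on the table had visibly moved.
- **Forces:** the wrist force read 2 N or less after every move. I only read it between moves, not during the pushes.
- **First pass missed:** it went over a spoke without touching it. The fingertips seemed to reach less far than the stated 11 mm, so I went 20 mm deeper for the real pushes.
- **Disagreement:** before the last nudge, the finger position put the valve at about −1° and the pictures at −4° to −5°. I went by the pictures.

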